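Stopper the open solvent bottle on the repair bench

TASK

Close the open amber solvent bottle: pick up the large rubber stopper by its knob and lower it into the bottle's neck, keeping hold of it until its plug is well down in the neck, then let go so that it sits fully home with its flange on the rim and the bottle upright. Leave the small stopper and the bottle that is already stoppered where they stand, and do not tip the bottle over.

Things in the scene. Friction and masses are not known exactly. Their poses are not given: they have to be found in the camera images.
- stopper: Large black rubber stopper, 74 mm tall, about 0.12 kg, loose, on its foot on a 2 mm blue mat. From the foot up: tapered plug 32 mm long, 30 mm across at the foot, 40 at its top; round flange 70 mm across, 32 to 40 mm up; round upright knob 30 mm across, 40 to 74 mm up, to be gripped by its sides. Origin: centre of the foot's underside; z along its axis to the knob. Round: yaw means nothing.
- bottle: Open amber glass bottle, 115 mm tall, 90 mm across, about 0.55 kg, loose, upright on the mat. Above a shoulder (72 to 90 mm up) a straight round neck, 62 mm across outside, 54 inside, with its open rim 115 mm up. Empty. Origin: centre of its underside; z up its axis; round. With the large stopper home, its origin is 83 mm above the bottle's.
- small_stopper: Bystander: small black rubber stopper of the same form, 54 mm tall, flange 40 mm across, knob 20 mm across, loose, standing on its foot on the mat. Too small: its flange would fall through the neck. Origin: centre of its underside; z up.
- shut_bottle: Bystander: a bottle of the same shape and size with a large stopper already home in it (one rigid piece, 157 mm tall with the knob, 0.65 kg), loose, on the mat. Origin: centre of its underside; z up. The four things stand side by side in any order, axes at least 140 mm apart.
Mind the look-alikes: they are no part of the job. Leave any green look-alike of the stopper alone. What is shaped like the bottle but pink or red is not meant.

How it is judged (in metres and radians):
On the way:
1. the large stopper's foot is at least 10 mm below the bottle's rim, inside the neck, while the fingers still hold it (horizontal distance between stopper and bottle below 0.02 m and z of stopper in the frame of bottle between 0.07 and 0.105 m and contact force between the fingers and stopper above 0.5 N), for 0.1 s.
At the end, for the whole second after the job is handed in: The large stopper sits in the open bottle's neck, knob up: its foot 78 to 88 mm above the bottle's underside (home is 83), within 15 mm of the bottle's axis and 0.12 rad of being parallel to it; the bottle stands upright on the mat (within 0.1 rad) and both are at rest (z of stopper in the frame of bottle between 0.078 and 0.088 m and horizontal distance between stopper and bottle below 0.015 m and angle between the z axis of stopper and the z axis of bottle, either way round below 0.12 rad and angle between bottle's own z axis and vertical below 0.1 rad and angle between stopper's own z axis and vertical below 0.2 rad and height (world z) of bottle below 0.012 m and linear speed of each of stopper, bottle below 0.03 m/s); the robot touches nothing.
It fails at once if the small stopper moved more than 30 mm (distance of small_stopper from where it was at the start of the episode above 0.03 m).
It fails at once if the stoppered bottle moved more than 30 mm (distance of shut_bottle from where it was at the start of the episode above 0.03 m).
It fails at once if the open bottle tipped by more than 0.5 rad (angle between bottle's own z axis and vertical above 0.5 rad).
It also fails if it takes over 38 s, if anything falls off the work surface, if the arm or the gripper's body presses on something with over 40 N, if the wrist force passes 120 N, or if a joint passes its speed limit or range.

ROBOT

A 6-joint arm with a two-finger parallel gripper is mounted at the origin on the work surface. World frame = base frame: x ahead of the robot, y to its left, z up, the work surface at z = 0. Lengths are in m, angles in degrees, forces in N, time in s.
With the tool pointing down it reaches from about 0.325 to 0.85 m from the base axis. Payload 15.5 kg.
Tool frame: the origin (TCP) lies at the very end of the fingers, on their centre line; the grasp point (between the pads) lies arm.grip_depth behind it (arm.grip_depth is the distance from the TCP to the grasp point, in m); z points along the fingers, y is the line along which they close (so a half turn about z gives the same grasp; the last joint's range is limited). The gripper opens to 91 mm and grips with 3 to 60 N. Pads are 32 mm wide; open, the fingers measure 118 mm over their backs; the gripper's body (76 mm by 178 mm) begins 60 mm behind the grasp point.
Start: joints at [-73.883, 28.281, 77.091, -0, 74.628, -5.472], TCP at [0.23, -0.581, 0.214] pointing down, gripper open.
Joint ranges: [-166.48, 166.48], [-47.26, 123.95], [12.59, 153.08], [-70.14, 250.14], [6.76, 159.57], [-176.63, 176.63]. Speed limits (degrees/s): [108.29, 108.29, 147.25, 172.46, 172.46, 172.46].

INTERFACE

Orientations are given as a 3x3 rotation matrix whose columns are the frame's x, y, z axes.
In Python, from rig import arm gives the robot as it stands. Calls block until the motion is done:
- arm.move_to(position, orientation): joint-space move of the TCP to a pose.
- arm.move_l(position, orientation=None, feed=0.15): straight line of the TCP; orientation=None keeps the orientation; feed is the mean speed in m/s.
- arm.move_joints(angles): joint-space move.
- arm.grip(opening): finger opening in m; the grip force is fixed at half the most; returns when the fingers have stopped.
- arm.sleep(seconds).
- arm.solve_ik(position, orientation): joint angles nearest the present ones, or None.
- arm.snapshot(name): name is "scene" or "side" or "wrist"; returns the picture (420x560x3 uint8, red, green, blue); there is no depth.
- arm.get_calibration(name): a dict with "intrinsics" (3x3 intrinsics, pixels), "cam_to_world" (4x4, takes a point from camera to world coordinates). Camera axes: x right, y down, z forward; pixel columns grow to the right and rows downward; lengths in m; the calibration is good to about 2 mm. A picture is of the moment at which its call begins: read the wrist's pose just before it. get_calibration takes no time and is no camera call; for the wrist camera it gives the pose at the moment of the call.
A pose or a line that the arm cannot do raises arm.Unreachable and nothing moves.
- arm.sign_off(): hands the job in; it is judged then, once.
Readings, each from a call of its own:
- arm.current_t(): time.
- arm.current_joint_positions(): joint angles.
- arm.current_dq(): joint speeds.
- arm.current_tau(): joint torques, N m.
- arm.current_ee_pos(): TCP position.
- arm.current_tool_rot(): TCP orientation.
- arm.current_force(): force on the tool from outside, world axes, zero at the start.
- arm.current_torque(): the same for the moment, N m.
- arm.current_width(): finger opening in m.
- arm.current_grasp_force(): force on a finger pad.
Only numpy, scipy, OpenCV 4.12 (cv2) and the standard library are available. Lean on these libraries where they do the work, as an engineer would, in place of code of your own. Each camera call takes 0.05 s, during which the arm holds its last target. There are 200 camera calls.

## Working session

There is one attempt and no reset: what is moved stays moved. The work goes in short steps, each a Python script; the robot and the scene stay as the last script left them, time stands still between calls to the robot, and variables do not carry over. Pictures are saved under pics/ and viewed, at most 10 in all, crops included, and the job is handed in when it is done.

```bash
ls; mkdir -p pics; python3 - <<'E'
from rig import arm
import cv2,numpy as np
np.set_printoptions(precision=4,suppress=True)
a=arm.snapshot("scene");b=arm.snapshot("side")
for n,i in(("scene",a),("side",b)):
    cv2.imwrite(f"pics/{n}0.png",cv2.cvtColor(i,cv2.COLOR_RGB2BGR))
    print(n,arm.get_calibration(n))
print(arm.grip_depth,arm.current_t(),arm.current_tool_rot())
E
```

```text
pics
scene {'intrinsics': array([[494.8551,   0.    , 279.9328],
       [  0.    , 494.8551, 200.5947],
       [  0.    ,   0.    ,   1.    ]]), 'cam_to_world': array([[ 0.7657,  0.4435, -0.4657,  1.0792],
       [ 0.643 , -0.5104,  0.571 , -0.7436],
       [ 0.0156, -0.7367, -0.676 ,  0.8595],
       [ 0.    ,  0.    ,  0.    ,  1.    ]])}
side {'intrinsics': array([[430.1357,   0.    , 280.8709],
       [  0.    , 430.1357, 213.8386],
       [  0.    ,   0.    ,   1.    ]]), 'cam_to_world': array([[-0.9544, -0.1906,  0.2298,  0.2501],
       [-0.2978,  0.6631, -0.6867,  0.6654],
       [-0.0215, -0.7238, -0.6896,  0.7365],
       [ 0.    ,  0.    ,  0.    ,  1.    ]])}
0.0188 0.1 [[ 0.9298  0.3679 -0.0003]
 [ 0.3679 -0.9298  0.0011]
 [ 0.0001 -0.0011 -1.    ]]
```

View pics/scene0.png

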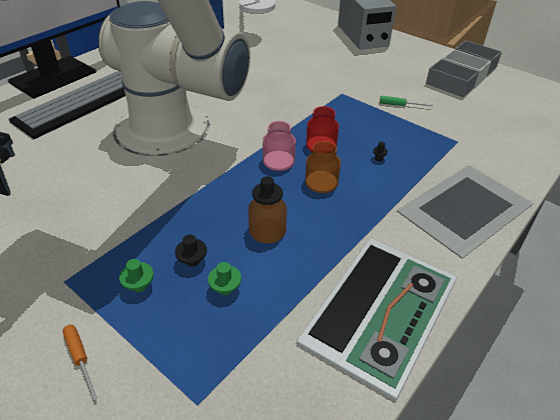

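View pics/side0.png

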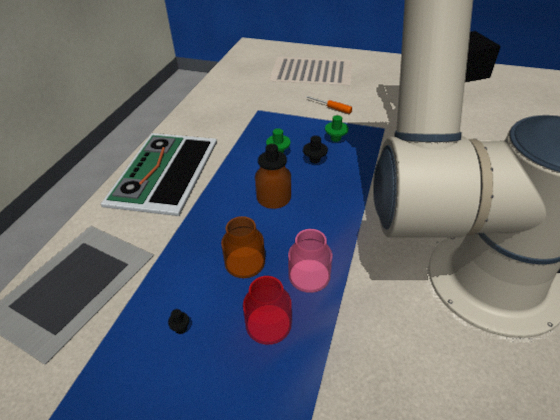

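Scene candidates for the stopper:
- Large black stopper at (191,250): chosen.
- Green stoppers at (136,275) and (224,280).
- Small black stopper at (380,152).
- Knob of the shut bottle at (267,188).

Scene candidates for the bottle:
- Open amber bottle at (322,168): chosen.
- Shut amber bottle at (267,212).
- Pink bottle at (279,146).
- Red bottle at (322,130).

In the side view the stopper is at (316,150) and the bottle at (244,248).

```bash
cat > h.py <<'E'
from rig import arm
import cv2,numpy as np
np.set_printoptions(precision=4,suppress=True)
def ray(cal,px):
    T=cal["cam_to_world"];d=T[:3,:3]@np.linalg.solve(cal["intrinsics"],[px[0],px[1],1.]);return T[:3,3],d/np.linalg.norm(d)
def onplane(cal,px,z):
    o,d=ray(cal,px);return o+d*(z-o[2])/d[2]
def tri(c1,p1,c2,p2):
    o1,d1=ray(c1,p1);o2,d2=ray(c2,p2)
    s=np.linalg.lstsq(np.c_[d1,-d2],o2-o1,rcond=None)[0]
    a,b=o1+s[0]*d1,o2+s[1]*d2;return (a+b)/2,np.linalg.norm(a-b)
E
python3 - <<'E'
from h import *
tiles=[]
for n,(x,y) in (("scene",(191,250)),("side",(316,148)),("scene",(322,165)),("side",(244,246))):
    i=cv2.imread(f"pics/{n}0.png")
    tiles.append(cv2.resize(i[y-30:y+30,x-40:x+40],None,fx=5,fy=5,interpolation=cv2.INTER_CUBIC))
cv2.imwrite("pics/mont.png",np.vstack([np.hstack(tiles[:2]),np.hstack(tiles[2:])]))
# black-stopper masks: largest dark component near it
for n,(x,y) in (("scene",(191,250)),("side",(316,148))):
    i=cv2.imread(f"pics/{n}0.png"); m=(i.max(2)<62).astype(np.uint8)
    k,l,s,c=cv2.connectedComponentsWithStats(m)
    q=l[y-6:y+6,x-6:x+6];q=np.bincount(q[q>0]).argmax();print(n,s[q],c[q])
E
```

```text
scene [175 235  32  32 702] [190.4516 250.7977]
side [303 136  25  29 499] [314.9659 150.7756]
```

View pics/mont.png

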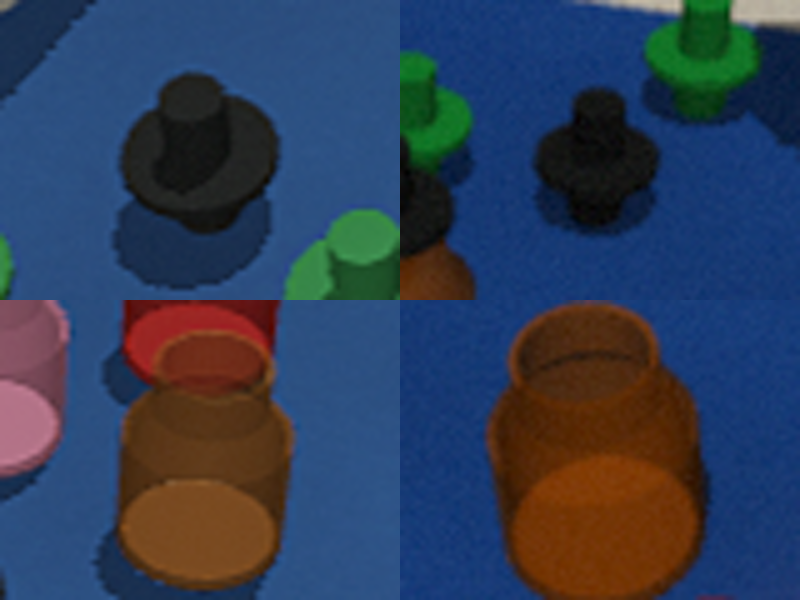

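The close crops show the black stopper between two green ones, with its knob top at scene (189.6,239.4) and side (315.8,139.2). The open amber bottle has its rim centre at scene (324.8,147.4) and side (240.8,226.8). Both picks match the description.

```bash
python3 - <<'E'
from h import *
A=arm.get_calibration("scene");B=arm.get_calibration("side")
for n,p,q,z in (("knob .076",(189.6,239.4),(315.8,139.2),.076),("flange .040",(191,250.8),(315.6,150),.040),
 ("rim .117",(324.8,147.4),(240.8,226.8),.117),("bottom .005",(322,181),(245.2,262),.005)):
    print(n,*tri(A,p,B,q),onplane(A,p,z)[:2],onplane(B,q,z)[:2])
for n,p,z in (("green1",(134,265),.076),("green2",(223,268),.076),("shutknob",(267,183),.159),("pink rim",(279,128),.117),("red rim",(324,113),.117),("small",(380,144),.056)):
    print(n,onplane(A,p,z)[:2])
E
```

```text
knob .076 [ 0.4684 -0.3022  0.0729] 0.0024964929957771577 [ 0.4722 -0.3036] [ 0.4665 -0.2989]
flange .040 [ 0.4681 -0.3031  0.0367] 0.0027525708410683918 [ 0.472  -0.3046] [ 0.466  -0.2998]
rim .117 [0.5245 0.1085 0.1174] 0.0029530139150142983 [0.5256 0.1096] [0.5234 0.1074]
bottom .005 [0.5249 0.1087 0.0068] 0.004232406382221642 [0.5256 0.1114] [0.5238 0.1062]
green1 [ 0.4397 -0.4257]
green2 [ 0.5824 -0.3131]
shutknob [ 0.5389 -0.127 ]
pink rim [0.3834 0.0992]
red rim [0.4297 0.2368]
small [0.5856 0.293 ]
```

```bash
python3 - <<'E'
from h import *
R=np.array([[.9298,.3679,0],[.3679,-.9298,0],[0,0,-1]])
arm.move_to([.468,-.302,.20],R)
C=arm.get_calibration("wrist");i=arm.snapshot("wrist")
cv2.imwrite("pics/w1.png",i[:,:,::-1]); np.savez("w1.npz",K=C["intrinsics"],T=C["cam_to_world"])
print(C,arm.current_ee_pos(),arm.current_joint_positions(),arm.current_t())
T=np.linalg.inv(C["cam_to_world"])
for z in(.076,.042):
  p=C["intrinsics"]@(T@[.468,-.302,z,1])[:3];print(p/p[2])
E
```

```text
{'intrinsics': array([[317.7076,   0.    , 285.0999],
       [  0.    , 317.7076, 211.2645],
       [  0.    ,   0.    ,   1.    ]]), 'cam_to_world': array([[ 0.3669, -0.8989, -0.2396,  0.5348],
       [-0.9303, -0.3544, -0.095 , -0.2766],
       [ 0.0005,  0.2578, -0.9662,  0.3713],
       [ 0.    ,  0.    ,  0.    ,  1.    ]])} [ 0.4676 -0.3031  0.2   ] [-39.0804  23.6628  87.8324  -0.0117  68.4936  29.4056] 1.525
[284.011  203.9129   1.    ]
[284.1014 196.3562   1.    ]
```

View pics/w1.png

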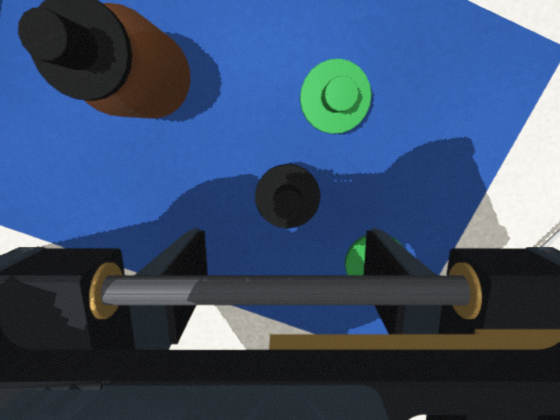

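The wrist view shows the stopper flange centred at (287.5,195.5), where I predicted (284,196). That shifts it about 3.5 mm, to roughly (0.469,-0.305). Next I grasp and lift it.

```bash
python3 - <<'E'
from h import *
C={"intrinsics":np.load("w1.npz")["K"],"cam_to_world":np.load("w1.npz")["T"]}
p=onplane(C,(287.5,195.5),.040);print(p,onplane(C,(288,202),.076))
assert np.hypot(p[0]-.469,p[1]+.304)<.006
arm.move_l([p[0],p[1],.046],feed=.12)
print(arm.current_ee_pos(),arm.current_force())
arm.grip(.02);print(arm.current_width(),arm.current_grasp_force())
f0=arm.current_force()
arm.move_l([p[0],p[1],.26],feed=.15)
print(arm.current_width(),arm.current_grasp_force(),arm.current_force()-f0,arm.current_ee_pos(),arm.current_t())
for n in("scene","side"): cv2.imwrite(f"pics/{n}1.png",arm.snapshot(n)[:,:,::-1])
a,b=[cv2.imread(f"pics/{n}1.png") for n in("scene","side")]
cv2.imwrite("pics/lift.png",np.hstack([cv2.resize(a[70:270,130:330],(400,400)),cv2.resize(b[30:230,220:420],(400,400))]))
E
```

```text
[ 0.4698 -0.3052  0.04  ] [ 0.4711 -0.3049  0.076 ]
[ 0.4701 -0.3054  0.0466] [ 0.2    -0.2986 -0.4693]
0.02913910083138754 29.990164103801362
0.029357764118265565 29.98923674924299 [-0.0901 -0.4816 -0.7994] [ 0.4695 -0.3049  0.2592] 5.5
```

View pics/lift.png

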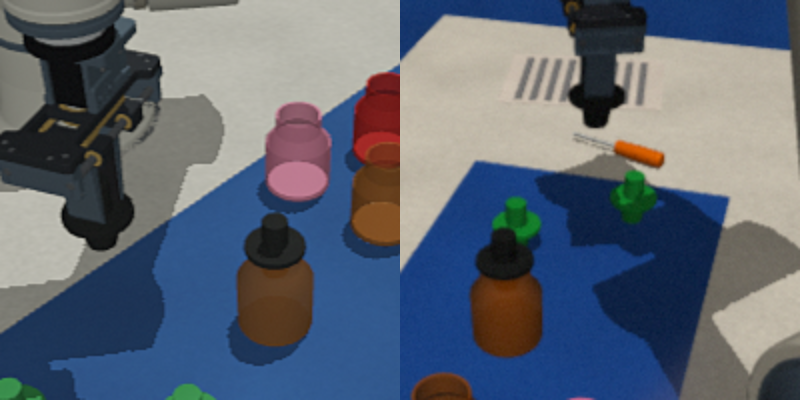

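The stopper is held upright by its knob. I carry it over the bottle and check the alignment.

```bash
python3 - <<'E'
from h import *
arm.move_l([.5245,.1085,.26],feed=.2)
C=arm.get_calibration("wrist");cv2.imwrite("pics/w2.png",arm.snapshot("wrist")[:,:,::-1])
np.savez("w2.npz",K=C["intrinsics"],T=C["cam_to_world"])
print(arm.current_ee_pos(),arm.current_tool_rot()[:,2],arm.current_grasp_force(),arm.current_t())
T=np.linalg.inv(C["cam_to_world"])
for z in(.117,.074,.002):
  p=C["intrinsics"]@(T@[.5245,.1085,z,1])[:3];print(z,p/p[2])
E
```

```text
[0.5245 0.108  0.26  ] [-0.0001 -0.0001 -1.    ] 29.98932436807081 7.8833
0.117 [284.3667 199.8635   1.    ]
0.074 [284.4427 191.4801   1.    ]
0.002 [284.5374 181.0432   1.    ]
```

View pics/w2.png

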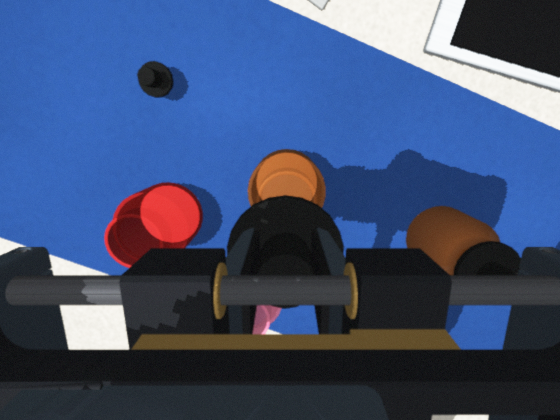

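The wrist view shows the bottle edges at u=248 and 327, so its centre is near 287.5 against a predicted 284.4. I shift the target about 2 mm that way and lower in steps, watching the force.

```bash
python3 - <<'E'
from h import *
x,y=.5253,.1062
arm.move_l([x,y,.172],feed=.1)
f0=arm.current_force();ok=True
for z in(.165,.158,.151,.145,.139,.1335):
    arm.move_l([x,y,z],feed=.05);f=arm.current_force()-f0;print(z,f,arm.current_ee_pos())
    if np.linalg.norm(f)>6: ok=False;print("contact");break
arm.sleep(.2);print(ok,arm.current_grasp_force(),arm.current_t())
for n in("scene","side"): cv2.imwrite(f"pics/{n}2.png",arm.snapshot(n)[:,:,::-1])
a,b=[cv2.imread(f"pics/{n}2.png") for n in("scene","side")]
cv2.imwrite("pics/ins.png",np.hstack([cv2.resize(a[90:210,260:380],(400,400)),cv2.resize(b[170:290,180:300],(400,400))]))
E
```

```text
0.165 [-0.5233  0.2818  0.3437] [0.5251 0.1062 0.1648]
0.158 [ 0.2384 -0.5268 -0.6384] [0.525  0.1062 0.1576]
0.151 [ 0.7397 -0.2282 -0.1457] [0.525  0.1062 0.1506]
0.145 [-0.7297  0.4137  0.9468] [0.5251 0.1062 0.1446]
0.139 [-0.8473  0.2992  0.5622] [0.5251 0.1062 0.1387]
0.1335 [ 0.5115  0.1447 -0.5427] [0.5251 0.1062 0.1332]
True 29.989370381226763 10.7833
```

View pics/ins.png

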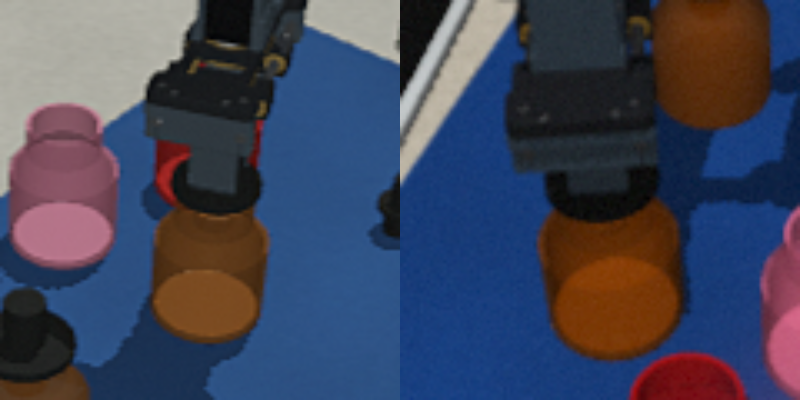

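The plug is in the neck, with the flange centred just above the rim. I lower the last few millimetres, release and retreat.

```bash
python3 - <<'E'
from h import *
f0=arm.current_force()
for z in(.132,.1305):
    arm.move_l([.5253,.1062,z],feed=.03);f=arm.current_force()-f0;print(f)
    if np.linalg.norm(f)>6: break
arm.grip(.05);arm.sleep(.3)
p=arm.current_ee_pos();arm.move_l([.5253,.1062,p[2]+.13],feed=.12)
arm.move_to([.42,-.1,.30],arm.current_tool_rot()); arm.sleep(.5)
print(arm.current_width(),arm.current_t())
for n in("scene","side"): cv2.imwrite(f"pics/{n}3.png",arm.snapshot(n)[:,:,::-1])
a,b=[cv2.imread(f"pics/{n}3.png") for n in("scene","side")]
cv2.imwrite("pics/end.png",np.hstack([cv2.resize(a[80:220,250:390],(400,400)),cv2.resize(b[170:310,180:320],(400,400))]))
E
```

```text
[ 0.5376  0.0117 -1.2881]
[-0.0561 -0.3597 -0.7058]
0.05038604313819752 14.8667
```

View pics/end.png

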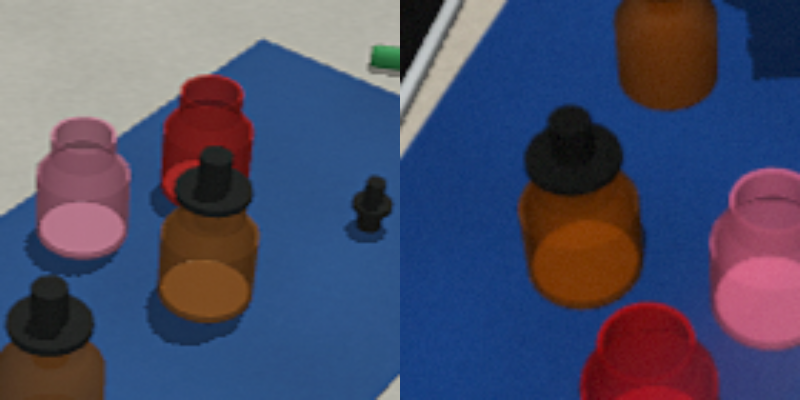

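The stopper sits flush on the rim, upright and centred, and the bystanders have not moved. I check the knob-top height (about 0.159 expected) and hand in.

```bash
python3 - <<'E'
from h import *
p,e=tri(arm.get_calibration("scene"),(325.6,134.3),arm.get_calibration("side"),(239.5,209.9));print(p,e)
if abs(p[2]-.159)<.006: print(arm.sign_off())
E
```

```text
[0.5255 0.1042 0.1601] 0.0038632198009906477
the job is handed in; nothing more can be done
None
```

The large stopper is seated in the open amber bottle, flange on the rim and bottle upright, and the job was handed in after about 15 s; sign-off returned no verdict, but the knob top measured 0.160 m against 0.159 m expected.

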